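# Charge a spray flask on the bench air dock

### The arm

A 6-joint arm with a two-finger parallel gripper is mounted at the origin on the work surface. World frame = base frame: x ahead of the robot, y to its left, z up, the work surface at z = 0. Lengths are in m, angles in rad, forces in N, time in s.
With the tool pointing down it reaches from about 0.35 to 0.875 m from the base axis. Payload 4.2 kg.
Tool frame: the origin (TCP) lies where the fingers leave the gripper's body, on its centre line; the fingertips stand 73 mm ahead of it and the grasp point (between the pads) lies 54 mm ahead of it; z points along the fingers, y is the line along which they close (so a half turn about z gives the same grasp; the last joint's range is limited). The gripper opens to 85 mm and grips with 20 to 120 N. Pads are 22 mm wide; open, the fingers measure 114 mm over their backs; the gripper's body (76 mm by 85 mm) begins 54 mm behind the grasp point. The pads swing forward as they close: fully open they stand 13 mm farther back than shut.
Start: joints at [-0.987, 0.385, 0.008, 0, -1.194, -0.259], TCP at [0.199, -0.592, 0.304] pointing down, gripper open.
Joint ranges: [-3.14, 3.14], [-1.21, 2.06], [-1.07, 1.41], [-3.16, 2.05], [-2.99, -0.16], [-3.1, 3.1]. Speed limits (rad/s): [2.79, 2.79, 3.14, 3.14, 3.14, 3.14].

### API

Orientations are given as [roll, pitch, yaw] about the fixed x, y, z axes, in that order (R = Rz(yaw) Ry(pitch) Rx(roll)).
In Python, from cell import * gives the robot as it stands.
- The arm moves only by the shell command python3 -m inch FILE [FORCE], which reads ROWS from the file FILE. ROWS is one flat JSON list of numbers that holds 1 to 8 rows one after another, with no inner brackets; each row has 7 numbers: the finger opening in m, then dx, dy, dz in m, then a rotation vector rx, ry, rz in rad; each row is the pose to reach, as a shift and turn from the pose commanded when the command began, along the tool's axes at that moment; what a row does not reach only later rows make up. A row lasts 1/12 s, in which the tool goes at most 0.0417 m and 0.125 rad, less where a joint would pass 70% of its speed; a pose out of reach is approached as far as the arm can. The fingers move at their own pace and stop on an object; FORCE is the grip in N (left out, the last holds). Time passes only in rows, so rows that do not move let the fingers close. It prints the time, the measured TCP pose, the force, the opening and the grip force at its end. Input that does not fit is refused with a message, and nothing moves.
- get_obs(): the state, without advancing time (a new reading comes with each control period).
- get_image(name): name is "scene" or "top"; returns a dict with "color" (420x560x3 uint8, red, green, blue), "intrinsics" (3x3 intrinsics, pixels), "R" (3x3) and "t" (3): a world point X has camera coordinates R X + t. Camera axes: x right, y down, z forward; pixel columns grow to the right and rows downward; lengths in m; the calibration is good to about 2 mm. A picture is of the moment at which its call begins. There is no depth.
- close_job(): hands the job in; it is judged then, once.
The state is a dict: "time_s": time; "joint_pos": joint angles; "qvel": joint speeds; "tau": joint torques, N m; "eef_pos": TCP position; "tool_rot": TCP orientation; "wrist_force": force on the tool from outside, world axes, zero at the start; "torque": the same for the moment, N m; "finger_gap": finger opening in m; "grip_force": force on a finger pad.
Only numpy, scipy, OpenCV 4.12 (cv2) and the standard library are available. Lean on these libraries where they do the work, as an engineer would, in place of code of your own. Each camera call takes 0.05 s, during which the arm holds its last target. There are 200 camera calls.

### The job

Recharge the green spray flask at the bench air dock. First open the air by turning the red valve lever all the way, until it lies in line with the air pipe; then stand the green flask upright in the orange sprung ring cradle and press the flask right down until the cradle is on its stop, keeping it there with your own push (it only takes air while held down). Hold it down for a few seconds and finish while still holding it down; leave the red and the white flask standing where they are in the tray.

Things in the scene. Friction and masses are not known exactly. Their poses are not given: they have to be found in the camera images.
- flask_green: The flask to charge: a round refillable aluminium spray flask standing upright, 0.18 to 0.35 kg, with a green band round its lower half and a green cap. Body diameter 53 mm from 3 to 126 mm height, then a short shoulder and a cap of diameter 30 mm; flat cap top at 154 mm. Origin: centre of the underside, z up.
- flask_red: A bystander: the same flask with red band and cap. Origin: centre of the underside.
- flask_white: A bystander: the same flask with white band and cap. Origin: centre of the underside.
- tray: Fixed grey tray, 130 mm along its x, 280 mm along its y, rim 14 mm high, floor 4 mm thick. The three flasks stand on its floor in a row along its y, about 90 mm apart, in any order. Origin: centre of the underside on the bench.
- dock: Fixed air dock: grey block 170 x 160 mm, 40 high, origin at the centre of its underside; the sprung cradle sits over the origin. The air pipe (18 mm thick, axis 30 mm up) leaves it along the dock's +y to y = 205 mm, brass valve at y = 135 mm (body top 50 mm up); gauge (top 95 mm up) at x = 72, y = -45; green air tank (top 95 up) at x 130 to 220, y 55 to 205. Lever and cradle belong to this body.
- cradle_seat (a point): Centre of the flat floor inside the orange ring, on which the flask's underside rests; 74 mm above the bench when the cradle is up. The ring's inner diameter is 57 mm for 22 mm above this floor, then opens as a funnel to 74 mm at its rim, 34 mm above the floor (82 mm over its outside). Flange under it: diameter 112 mm.
- cradle (a joint): Downward travel of the sprung ring cradle in m: 0 up, 0.018 on its stop. The springs need about 6 N to start moving and about 16.5 N at the stop (the flask's weight alone does not move it); it springs back up when let go.
- air_lever (a joint): Angle of the valve lever in rad: 0 closed (lever points to the dock's -x, across the pipe), 1.571 fully open (lever points to the dock's +y, along the pipe, at its stop). Turns clockwise seen from above about a vertical axis; stays where it is left, needs about 1.5 N at its tip.
- lever_pivot (a point): The point on the lever's axis at the mid height of the lever, 75 mm above the bench. Fixed on the dock.
- lever_tip (a point): Point on the middle line of the lever's red sleeve, 85 mm from the pivot, 75 mm above the bench. The sleeve is 16 mm wide, 12 mm high (69 to 81 mm above the bench), from 30 to 96 mm out from the pivot. Under it is free, but for the pipe and its coupler (top 42 mm above the bench) when open.
There are look-alikes about, which are no part of the job. What is shaped like the flask_green but turquoise is not meant.

How it is judged:
By the outcome, as a careful person would: the job done as asked, in the order asked, and still so for the second after the job is handed in, while the arm keeps its last pose, push and grip.
It also fails if it takes over 67 s, if anything falls off the work surface, if the arm or the gripper's body presses on something with over 40 N, if the wrist force passes 120 N, or if a joint passes its speed limit or range.

## Working session

There is one attempt and no reset: what is moved stays moved. The work goes in short steps, Python scripts to look and compute and a shell command to move; the robot and the scene stay as the last step left them, time stands still between calls to the robot, and variables do not carry over. Pictures are saved under pics/ and viewed, at most 10 in all, crops included, and the job is handed in when it is done.

```bash
ls; mkdir -p pics
python3 - <<'E'
from cell import *
import cv2
o=get_obs(); print(o["time_s"],o["eef_pos"],o["tool_rot"],o["finger_gap"])
for n in("scene","top"):
    d=get_image(n); cv2.imwrite(f"pics/{n}0.png",d["color"][:,:,::-1]); print(n,d["intrinsics"].tolist(),d["R"].tolist(),d["t"])
E
```

```text
pics
0.0 [ 0.19932859 -0.59189611  0.30282607] [ 3.13939542e+00 -1.08600511e-04 -2.81698420e+00] 0.0855132510296336
scene [[474.59741362692245, 0.0, 277.86343043862223], [0.0, 474.59741362692245, 214.80367440943036], [0.0, 0.0, 1.0]] [[-0.6043654633408926, 0.7964939098207844, -0.01843470474807244], [0.5977799135274035, 0.4380454196726483, -0.6713980825761894], [-0.526689245859376, -0.4167897094725515, -0.7408675835625879]] [ 0.38102027 -0.20384712  1.40317349]
top [[417.55709433956554, 0.0, 277.47579288604265], [0.0, 417.55709433956554, 213.78328196065212], [0.0, 0.0, 1.0]] [[0.02927045700750449, -0.9991422291712229, 0.029292426211077298], [-0.9957923468982008, -0.03169314516065513, -0.08598340775288556], [0.08683802280997176, -0.026652400203081482, -0.9958658581143697]] [-0.12735907  0.4688808   0.8346006 ]
```

View pics/scene0.png

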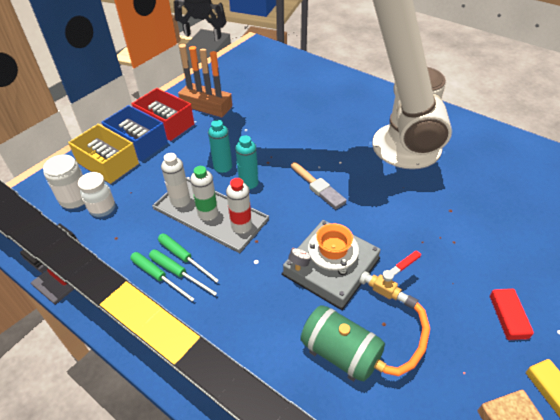

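View pics/top0.png

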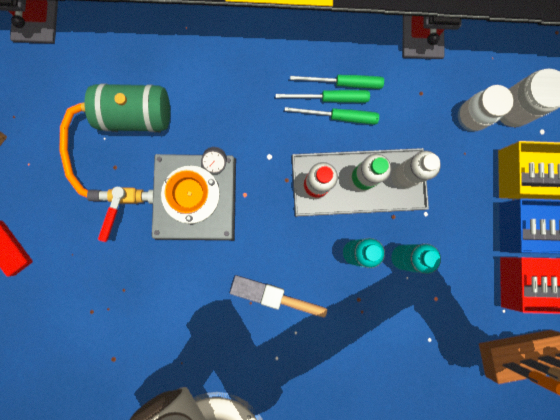

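Candidates for the green flask: the green-capped one in the tray (scene 204,195; top 378,165). Look-alikes are the two turquoise flasks (scene 220,147 and 246,162; top 369,252 and 424,258). The screwdriver handles and the green tank are not flasks. By the description I choose the one in the tray. The red lever runs from about (118,193) to (104,238) in top, and the orange ring is at (187,192). The red block at top (10,248) is not the lever.

```bash
cat > h.py <<'E'
from cell import *
import cv2, numpy as np
def ray(d,uv,z):
    K,R,t=[np.array(d[k]) for k in("intrinsics","R","t")]
    c=-R.T@t; v=R.T@np.linalg.inv(K)@np.array([uv[0],uv[1],1.]); return c+v*(z-c[2])/v[2]
def proj(d,X):
    p=np.array(d["intrinsics"])@(np.array(d["R"])@np.array(X)+np.array(d["t"])); return p[:2]/p[2]
def tri(ds,uvs):
    P=[np.array(d["intrinsics"])@np.c_[d["R"],d["t"]] for d in ds]
    X=cv2.triangulatePoints(P[0],P[1],np.array(uvs[0],float),np.array(uvs[1],float)).ravel(); return X[:3]/X[3]
def blobs(d,lo,hi,box=None,amin=15):
    h=cv2.cvtColor(d["color"],cv2.COLOR_RGB2HSV); m=cv2.inRange(h,lo,hi)
    if lo[0]==0 and hi[0]<8: m|=cv2.inRange(h,(172,)+lo[1:],(180,)+hi[1:])
    if box: 
        k=np.zeros_like(m); k[box[1]:box[3],box[0]:box[2]]=1; m*=k
    n,l,s,c=cv2.connectedComponentsWithStats(m)
    return [(s[i].tolist(),c[i].round(1).tolist(),l==i) for i in range(1,n) if s[i][4]>=amin]
E
python3 - <<'E'
from h import *
T=get_image("top");S=get_image("scene")
cv2.imwrite("pics/c1.png",np.hstack([cv2.resize(T["color"][140:220,280:440],None,fx=2.4,fy=2.4),cv2.resize(S["color"][140:220,150:310],None,fx=2.4,fy=2.4)])[:,:,::-1])
G=((50,110,50),(75,255,255)); Rr=((0,150,90),(6,255,255)); O=((7,150,120),(16,255,255))
for n,d,b,r,o in(("top",T,(340,140,400,200),(90,180,130,250),(155,160,225,220)),("scene",S,(185,160,222,225),(380,240,425,285),(310,220,360,265))):
    for k,c,bb in(("green",G,b),("lever",Rr,r),("ring",O,o)):
        for s,cc,m in blobs(d,*c,bb):
            ys,xs=np.nonzero(m); print(n,k,s,cc, cv2.minAreaRect(np.c_[xs,ys].astype(np.float32)))
E
```

```text
top green [371, 158, 17, 16, 220] [379.2, 165.4] ((379.0, 165.5), (15.0, 16.0), 90.0)
top green [352, 168, 19, 22, 128] [357.9, 180.7] ((358.59423828125, 180.3779296875), (24.19404411315918, 10.508096694946289), 53.61564636230469)
top lever [98, 207, 19, 35, 326] [107.3, 224.4] ((107.20000457763672, 224.39999389648438), (9.486830711364746, 34.15259552001953), 18.43494987487793)
top ring [166, 172, 41, 40, 606] [184.5, 189.2] ((186.40003967285156, 191.30001831054688), (38.460365295410156, 39.80200958251953), 63.43495178222656)
scene green [194, 166, 12, 12, 115] [199.8, 171.4] ((199.5, 171.5), (11.0, 11.0), 90.0)
scene green [195, 195, 21, 16, 218] [205.8, 203.8] ((205.69729614257812, 203.41622924804688), (14.03663158416748, 19.755260467529297), 81.02737426757812)
scene lever [396, 251, 25, 19, 193] [408.4, 259.8] ((408.302001953125, 259.911865234375), (7.633967876434326, 25.858718872070312), 53.74616622924805)
scene ring [317, 226, 34, 33, 633] [333.4, 240.0] ((333.5, 242.0), (32.0, 33.0), 90.0)
```

View pics/c1.png

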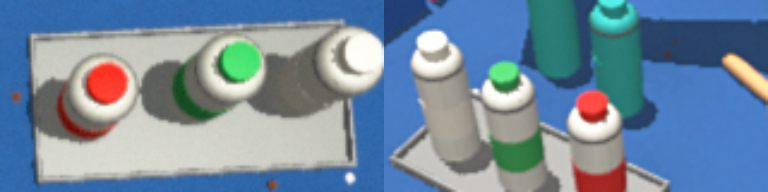

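The crop shows the chosen flask has a green cap and green band and stands between red and white in the tray; the turquoise pair stands outside the tray.

Run:
```python
from h import *
T=get_image("top");S=get_image("scene")
p=np.array
print("green cap", ray(T,(379.5,165),.156), ray(S,(199.8,171),.153), tri((T,S),((379.5,165),(199.8,171))))
# band + body
for uv in ((321,175),(425,163)): print("others",ray(T,uv,.157))
for n,d,o in(("top",T,(155,160,225,220)),("scene",S,(310,220,360,265))):
    b=max(blobs(d,(5,120,90),(22,255,255),o),key=lambda b:b[0][4]); ys,xs=np.nonzero(b[2]); pts=np.c_[xs,ys].astype(np.float32)
    h=cv2.convexHull(pts); e=cv2.fitEllipse(h); print(n,"ring",e,b[0],ray(d,e[0],.108),ray(d,e[0],.1))
L=p([ray(T,u,.081) for u in ((107.3,224.4),)]);print("lever mid top",L, "scene",ray(S,(408.4,259.8),.078))
# pivot guess
print("pivot",ray(T,(118,192),.08), ray(S,(390,275),.08))
h=cv2.cvtColor(T["color"],cv2.COLOR_RGB2HSV); m=cv2.inRange(h,(0,0,50),(180,70,165)); 
k=np.zeros_like(m);k[145:250,145:245]=1;m*=k;m=cv2.morphologyEx(m,cv2.MORPH_OPEN,np.ones((3,3)))
ys,xs=np.nonzero(m);r=cv2.minAreaRect(np.c_[xs,ys].astype(np.float32));print("block",r,[ray(T,c,.04).round(3)[:2].tolist() for c in cv2.boxPoints(r)], ray(T,r[0],.04))
cv2.imwrite("pics/c2.png",np.hstack([cv2.resize(T["color"][140:260,50:250],(600,360),interpolation=2)]+[])[:,:,::-1])
cv2.imwrite("pics/c3.png",np.vstack([cv2.resize(T["color"][150:250,80:250],(680,400)) [:290],cv2.resize(S["color"][220:300,290:460],(680,310))[:300]])[:,:,::-1])
```

```text
green cap [ 0.55272621 -0.28641339  0.156     ] [ 0.55099363 -0.28796227  0.153     ] [ 0.55268048 -0.28630847  0.15524903]
others [ 0.53116331 -0.18338499  0.157     ]
others [ 0.5589442  -0.36694584  0.157     ]
top ring ((185.96548461914062, 191.31263732910156), (42.7620964050293, 43.58830261230469), 63.71104049682617) [165, 170, 43, 44, 1469] [0.50121509 0.05905671 0.108     ] [0.5022897  0.06061252 0.1       ]
scene ring ((333.6957092285156, 240.43685913085938), (35.53234100341797, 36.51201248168945), 138.5610809326172) [317, 224, 36, 35, 989] [0.50939101 0.06259446 0.108     ] [0.50358577 0.05952062 0.1       ]
lever mid top [[0.43715537 0.20846226 0.081     ]] scene [0.43752976 0.21018648 0.078     ]
pivot [0.49937411 0.1926948  0.08      ] [0.49796846 0.19774239 0.08      ]
block ((193.46368408203125, 192.923828125), (81.89108276367188, 92.60615539550781), 1.080924153327942) [[0.414, 0.135], [0.601, 0.142], [0.603, -0.023], [0.416, -0.027]] [0.50759391 0.05718726 0.04      ]
```

View pics/c3.png

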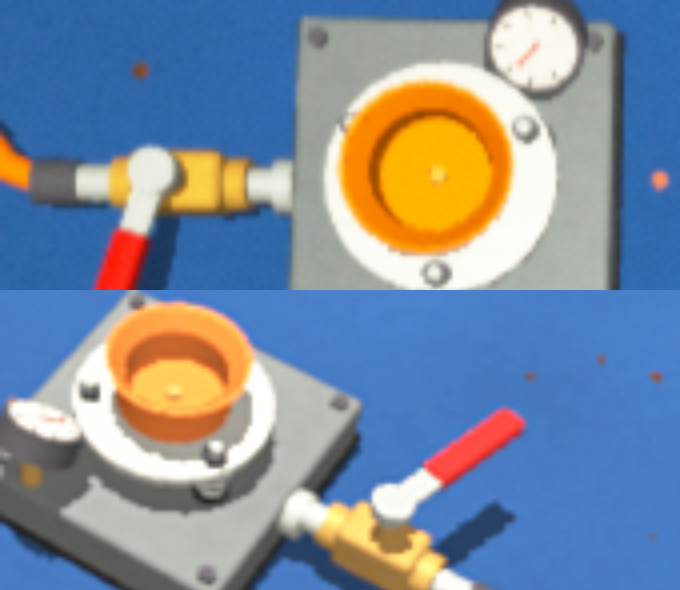

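Top crop (scale 4, offset 80,150): ring rim centre at image (187,192), floor mark (189,193), lever pivot (118,192.5), with the lever turned only slightly past -x. Starting with the lever: fingers closed, tool yaw to -90°.

```bash
cat >> h.py <<'E'
from scipy.spatial.transform import Rotation as Ro
def go(x,y,z,yaw=-np.pi/2):
    o=get_obs(); R=Ro.from_euler("xyz",o["tool_rot"]); Rt=Ro.from_euler("xyz",[np.pi,0,yaw])
    print(round(o["time_s"],2),"pos",o["eef_pos"].round(4),"shift",R.inv().apply(np.array([x,y,z])-o["eef_pos"]).round(4),"rot",(R.inv()*Rt).as_rotvec().round(3),"F",o["wrist_force"].round(1))
E
echo '[0,-0.32,0.25,0,0,0,-1.25,0,-0.32,0.25,0,0,0,-1.25,0,-0.32,0.25,0,0,0,-1.25,0,-0.32,0.25,0,0,0,-1.25,0,-0.32,0.25,0,0,0,-1.25,0,-0.32,0.25,0,0,0,-1.25,0,-0.32,0.25,0,0,0,-1.25,0,-0.32,0.25,0,0,0,-1.25]' > m.json && python3 -m inch m.json 60
python3 - <<'E'
from h import *
T=get_image("top");S=get_image("scene")
print("seat",ray(T,(189.2,193.2),.074),ray(S,(333.5,245.3),.074),"rim",ray(T,(186.7,191.7),.108))
print("pivot",ray(T,(118,192.5),.083))
go(.425,.165,.2)
E
```

```text
time_s: 0.97
eef_pos: [0.3835, -0.3121, 0.3042]
tool_rot: [-3.141, -0.0, -1.811]
wrist_force: [1.6, -0.4, -0.8]
finger_gap: -0.0001
grip_force: 0.0
seat [0.50233272 0.05931412 0.074     ] [0.49679632 0.05675994 0.074     ] rim [0.5005414  0.05767835 0.108     ]
pivot [0.49803981 0.19156883 0.083     ]
1.07 pos [ 0.3855 -0.3102  0.3044] shift [-0.4712  0.073   0.1044] rot [-0.002  0.    -0.236] F [-0.5 -0.9 -0. ]
```

```bash
echo '[0,-0.33,0.05,0,0,0,-0.24,0,-0.33,0.05,0,0,0,-0.24,0,-0.33,0.05,0,0,0,-0.24,0,-0.33,0.05,0,0,0,-0.24,0,-0.33,0.05,0,0,0,-0.24,0,-0.33,0.05,0,0,0,-0.24,0,-0.33,0.05,0,0,0,-0.24,0,-0.33,0.05,0,0,0,-0.24]' > m.json && python3 -m inch m.json 
python3 -c "
from h import *
go(.425,.165,.2)"
```

```text
time_s: 1.73
eef_pos: [0.4143, 0.0193, 0.3044]
tool_rot: [-3.14, 0.0, -1.578]
wrist_force: [1.3, -0.3, -0.0]
finger_gap: 0.0
grip_force: 0.0
1.73 pos [0.4143 0.0193 0.3044] shift [-0.1457 -0.0095  0.1044] rot [-0.001  0.    -0.007] F [ 1.3 -0.3 -0. ]
```

```bash
echo '[0,-0.144,-0.01,0.05,0,0,0,0,-0.144,-0.01,0.05,0,0,0,0,-0.144,-0.01,0.05,0,0,0,0,-0.144,-0.01,0.05,0,0,0,0,-0.144,-0.01,0.1,0,0,0,0,-0.144,-0.01,0.1,0,0,0,0,-0.144,-0.01,0.1,0,0,0]' > m.json && python3 -m inch m.json
python3 - <<'E'
from h import *
go(.425,.165,.128)
T=get_image("top");S=get_image("scene")
cv2.imwrite("pics/c4.png",np.hstack([cv2.resize(T["color"][140:260,60:220],(400,300)),cv2.resize(S["color"][180:300,300:460],(400,300))])[:,:,::-1])
E
```

```text
time_s: 2.32
eef_pos: [0.4242, 0.1604, 0.2014]
tool_rot: [3.135, -0.005, -1.578]
wrist_force: [0.2, -1.8, -0.0]
finger_gap: -0.0003
grip_force: 0.0
2.32 pos [0.4242 0.1604 0.2014] shift [-0.005  -0.0013  0.0733] rot [ 0.006 -0.005 -0.007] F [ 0.2 -1.8 -0. ]
```

View pics/c4.png

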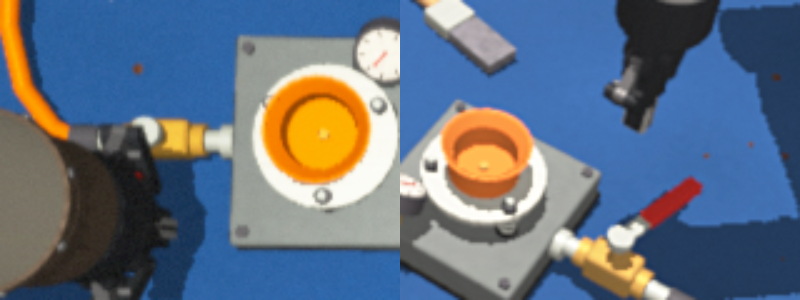

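The closed fingers are beside the lever on its dock side (top crop, finger tips about (165,215)/2.5+offset), clear of ring and dock. Descend, then sweep the arc.

```bash
echo '[0,0,0,0.03,0,0,0,0,0,0,0.06,0,0,0,0,0,0,0.073,0,0,0,0,0,0,0.073,0,0,0]' > m.json && python3 -m inch m.json && echo '[0,-0.02,0.002,0,0,0,0,0,-0.031,0.004,0,0,0,0,0,-0.05,0.001,0,0,0,0,0,-0.068,-0.004,0,0,0,0,0,-0.083,-0.015,0,0,0,0,0,-0.095,-0.027,0,0,0,0,0,-0.101,-0.038,0,0,0,0,0,-0.103,-0.042,0,0,0,0]' > m.json && python3 -m inch m.json
python3 - <<'E'
from h import *
go(.4755,.266,.128)
T=get_image("top");S=get_image("scene")
for s,c,m in blobs(S,(0,150,70),(6,255,255),(370,230,440,310)): print(s,c)
E
```

```text
time_s: 2.75
eef_pos: [0.4254, 0.1605, 0.1302]
tool_rot: [3.14, -0.002, -1.579]
wrist_force: [0.1, -1.1, 0.2]
finger_gap: -0.0003
grip_force: 0.0
time_s: 3.42
eef_pos: [0.4697, 0.2657, 0.1328]
tool_rot: [-3.139, 0.002, -1.576]
wrist_force: [-0.5, -0.7, 0.6]
finger_gap: -0.0002
grip_force: 0.8
3.42 pos [0.4697 0.2657 0.1328] shift [-0.0003 -0.0058  0.0049] rot [-0.002  0.002 -0.006] F [-0.5 -0.7  0.6]
[401, 279, 32, 20, 261] [416.6, 288.6]
```

```bash
echo '[0,0,-0.003,0,0,0,0,0,0,-0.006,0,0,0,0,0,0,-0.009,0,0,0,0,0,0,-0.012,0,0,0,0,0,0,-0.012,0,0,0,0]' > m.json && python3 -m inch m.json
python3 - <<'E'
from h import *
go(.4755,.266,.128)
T=get_image("top");S=get_image("scene")
for s,c,m in blobs(S,(0,150,70),(6,255,255),(370,230,440,310)): 
    ys,xs=np.nonzero(m); print(s,c,ray(S,c,.078),cv2.fitLine(np.c_[xs,ys].astype(np.float32),2,0,.01,.01).ravel())
print(proj(S,(.4955,.223,.078)),proj(S,(.4955,.289,.078)))
E
```

```text
time_s: 3.93
eef_pos: [0.4772, 0.2643, 0.1312]
tool_rot: [3.135, -0.002, -1.578]
wrist_force: [-16.5, 6.2, 9.3]
finger_gap: 0.0001
grip_force: 8.0
3.93 pos [0.4772 0.2643 0.1312] shift [-0.0017  0.0017  0.0032] rot [ 0.006 -0.002 -0.007] F [-16.5   6.2   9.3]
[400, 280, 32, 22, 259] [415.7, 290.4] [0.49942338 0.25785818 0.078     ] [  0.87138504   0.49059978 415.67953    290.3745    ]
[401.23767212 280.70280884] [430.64007638 296.8174413 ]
```

Stop reached (16 N, lever centre in line with the pipe). Back off, rise and check the lever.

```bash
echo '[0.085,0,0.02,0,0,0,0,0,0,0.04,0,0,0,0,0,0,0.04,-0.04,0,0,0,0,0,0.04,-0.08,0,0,0,0,0,0.04,-0.12,0,0,0,0.085,0,0.04,-0.15,0,0,0,0.085,0.04,0.04,-0.17,0,0,0,0.085,0.08,0.04,-0.17,0,0,0]' > m.json && python3 -m inch m.json && echo '[0.085,0.33,-0.08,0,0,0,0,0.085,0.33,-0.08,0,0,0,0,0.085,0.33,-0.08,0,0,0,0,0.085,0.33,-0.08,0,0,0,0,0.085,0.33,-0.08,0,0,0,0,0.085,0.33,-0.08,0,0,0,0,0.085,0.33,-0.08,0,0,0,0,0.085,0.33,-0.08,0,0,0,0]' > m.json && python3 -m inch m.json
python3 - <<'E'
from h import *
go(.5525,-.2865,.25)
T=get_image("top");S=get_image("scene")
for d,b in((S,(370,230,450,310)),(T,(50,170,125,240))):
  for s,c,m in blobs(d,(0,150,70),(6,255,255),b): 
    ys,xs=np.nonzero(m); v=cv2.fitLine(np.c_[xs,ys].astype(np.float32),2,0,.01,.01).ravel()
    a=ray(d,v[2:]-10*v[:2],.079);e=ray(d,v[2:]+10*v[:2],.079); print(s,c,ray(d,c,.079),"angle from +y",np.degrees(np.arctan2(*(e-a)[:2])))
E
```

```text
time_s: 4.7
eef_pos: [0.4416, 0.1871, 0.3059]
tool_rot: [-3.132, 0.006, -1.572]
wrist_force: [1.5, -0.8, -0.9]
finger_gap: 0.0357
grip_force: 0.0
time_s: 5.37
eef_pos: [0.5163, -0.1411, 0.3013]
tool_rot: [-3.14, -0.0, -1.577]
wrist_force: [1.0, 1.2, -0.2]
finger_gap: 0.085
grip_force: 0.0
5.37 pos [ 0.5163 -0.1411  0.3013] shift [ 0.1451 -0.037   0.0514] rot [-0.001 -0.    -0.006] F [ 1.   1.2 -0.2]
[400, 280, 32, 21, 260] [415.6, 290.1] [0.49959394 0.25750396 0.079     ] angle from +y -0.7482966591729509
```

```bash
echo '[0.085,0.145,-0.037,0.04,0,0,0,0.085,0.145,-0.037,0.04,0,0,0,0.085,0.145,-0.037,0.04,0,0,0,0.085,0.145,-0.037,0.04,0,0,0,0.085,0.145,-0.037,0.04,0,0,0,0.085,0.145,-0.037,0.04,0,0,0]' > m.json && python3 -m inch m.json
python3 - <<'E'
from h import *
go(.5527,-.2865,.167)
S=get_image("scene")
cv2.imwrite("pics/c5.png",cv2.resize(S["color"][80:260,110:310],(800,720))[:600,:,::-1])
E
```

```text
time_s: 5.97
eef_pos: [0.5521, -0.285, 0.2596]
tool_rot: [3.139, 0.0, -1.579]
wrist_force: [0.5, -0.6, 0.0]
finger_gap: 0.0846
grip_force: 0.0
5.97 pos [ 0.5521 -0.285   0.2596] shift [ 0.0015 -0.0008  0.0926] rot [ 0.002  0.    -0.008] F [ 0.5 -0.6  0. ]
```

View pics/c5.png

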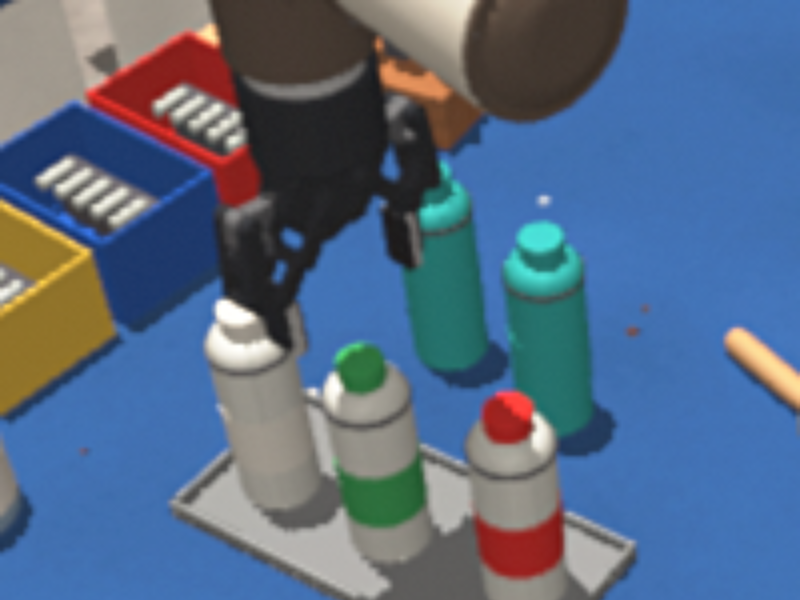

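The fingers (crop tips about (265,320) and (400,250)) straddle the green cap at crop (358,365) and are clear of white and red. Descend and grip.

```bash
echo '[0.085,0.001,-0.001,0.03,0,0,0,0.085,0.001,-0.001,0.06,0,0,0,0.085,0.001,-0.001,0.08,0,0,0,0.085,0.001,-0.001,0.092,0,0,0,0.085,0.001,-0.001,0.092,0,0,0,0.085,0.001,-0.001,0.092,0,0,0]' > m.json && python3 -m inch m.json && echo '[0,0,0,0,0,0,0,0,0,0,0,0,0,0,0,0,0,0,0,0,0,0,0,0,0,0,0,0,0,0,0,0,0,0,0,0,0,0,0,0,0,0,0,0,0,0,0,0,0,0,0,0,0,0,0,0]' > m.json && python3 -m inch m.json 70
python3 - <<'E'
from h import *
go(.5527,-.2865,.3)
S=get_image("scene")
for s,c,m in blobs(S,(50,110,50),(75,255,255),(180,150,225,230)): print(s,c)
E
```

```text
time_s: 6.52
eef_pos: [0.5537, -0.2837, 0.1696]
tool_rot: [-3.141, -0.0, -1.575]
wrist_force: [0.3, -0.7, -0.1]
finger_gap: 0.0851
grip_force: 0.0
time_s: 7.18
eef_pos: [0.5539, -0.2851, 0.1711]
tool_rot: [-3.139, -0.001, -1.576]
wrist_force: [-1.6, 0.6, 5.9]
finger_gap: 0.0513
grip_force: 72.6
7.18 pos [ 0.5539 -0.2851  0.1711] shift [ 0.0015  0.0009 -0.1289] rot [-0.002 -0.001 -0.006] F [-1.6  0.6  5.9]
[196, 167, 9, 12, 67] [200.8, 172.7]
[194, 195, 22, 17, 219] [205.6, 204.0]
```

```bash
echo '[0,0,0,-0.02,0,0,0,0,0,0,-0.05,0,0,0,0,0,0,-0.09,0,0,0,0,0,0,-0.13,0,0,0,0,0,0,-0.16,0,0,0,0,0,0,-0.16,0,0,0,0,0,0,-0.16,0,0,0]' > m.json && python3 -m inch m.json
python3 - <<'E'
from h import *
go(.500,.058,.33)
S=get_image("scene");T=get_image("top")
cv2.imwrite("pics/c6.png",np.hstack([cv2.resize(S["color"][80:260,130:310],(400,400)),cv2.resize(T["color"][110:230,270:450],(400,400))])[:,:,::-1])
E
```

```text
time_s: 7.82
eef_pos: [0.5537, -0.2848, 0.3311]
tool_rot: [-3.137, -0.0, -1.577]
wrist_force: [-0.3, -0.2, -3.7]
finger_gap: 0.0512
grip_force: 73.7
7.82 pos [ 0.5537 -0.2848  0.3311] shift [-0.3424  0.0559  0.0007] rot [-0.005 -0.    -0.006] F [-0.3 -0.2 -3.7]
```

View pics/c6.png

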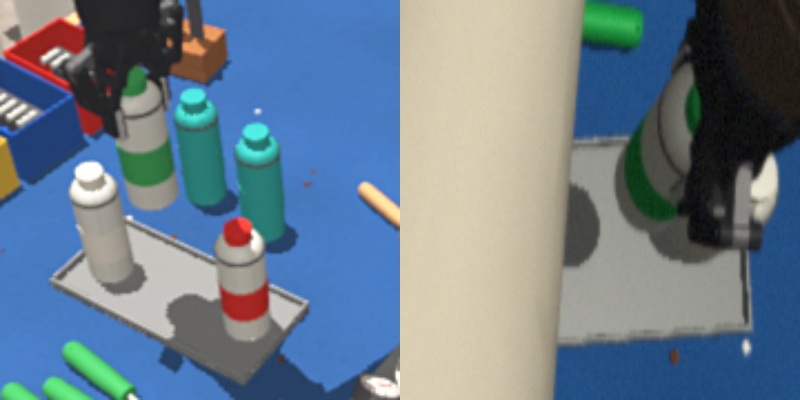

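The green flask is held upright (scene crop, band at (148,160)), with white and red undisturbed. Raise 3 cm to clear the red flask, then carry it over the dock.

```bash
echo '[0,0,0,-0.03,0,0,0,0,-0.03,0.005,-0.04,0,0,0,0,-0.07,0.011,-0.04,0,0,0,0,-0.11,0.018,-0.04,0,0,0,0,-0.15,0.025,-0.04,0,0,0,0,-0.19,0.031,-0.04,0,0,0,0,-0.23,0.038,-0.04,0,0,0,0,-0.27,0.045,-0.04,0,0,0]' > m.json && python3 -m inch m.json && echo '[0,-0.03,0.004,0,0,0,0,0,-0.055,0.008,0,0,0,0,0,-0.07,0.011,0,0,0,0,0,-0.072,0.011,0.01,0,0,0,0,-0.072,0.011,0.03,0,0,0,0,-0.072,0.011,0.03,0,0,0,0,-0.072,0.011,0.03,0,0,0]' > m.json && python3 -m inch m.json
python3 - <<'E'
from h import *
go(.500,.058,.30)
S=get_image("scene");T=get_image("top")
cv2.imwrite("pics/c7.png",np.hstack([cv2.resize(S["color"][120:300,260:440],(400,400)),cv2.resize(T["color"][110:260,120:270],(400,400))])[:,:,::-1])
for d in(S,T):
  for s,c,m in blobs(d,(50,110,50),(75,255,255),(120,110,380,260)): 
    ys,xs=np.nonzero(m);print(s,c,cv2.minAreaRect(np.c_[xs,ys].astype(np.float32)))
E
```

```text
time_s: 8.58
eef_pos: [0.5087, -0.0129, 0.3665]
tool_rot: [3.137, -0.001, -1.577]
wrist_force: [0.9, 0.3, -2.5]
finger_gap: 0.0512
grip_force: 74.2
time_s: 9.17
eef_pos: [0.4987, 0.0567, 0.3364]
tool_rot: [3.136, -0.003, -1.577]
wrist_force: [0.5, 0.1, -2.0]
finger_gap: 0.0515
grip_force: 74.1
9.17 pos [0.4987 0.0567 0.3364] shift [-0.0014 -0.0015  0.0364] rot [ 0.006 -0.002 -0.007] F [ 0.5  0.1 -2. ]
[340, 159, 10, 13, 50] [345.7, 165.5] ((345.50634765625, 165.8216552734375), (4.708712577819824, 14.365564346313477), 28.610462188720703)
[334, 160, 7, 5, 16] [336.8, 161.9] ((336.8000183105469, 161.90000915527344), (6.708203315734863, 1.7888542413711548), 26.56505012512207)
[325, 193, 26, 21, 343] [336.7, 204.4] ((336.6615295410156, 203.70773315429688), (25.303083419799805, 18.605207443237305), 7.125016689300537)
[158, 234, 33, 26, 346] [173.3, 246.5] ((173.768310546875, 246.91465759277344), (36.700836181640625, 10.151294708251953), 38.65980529785156)
[149, 250, 22, 10, 137] [157.6, 255.5] ((159.5, 254.5), (21.0, 9.0), -0.0)
[131, 252, 17, 8, 86] [137.3, 256.5] ((139.0, 255.5), (16.0, 7.0), 0.0)
[163, 110, 7, 12, 42] [166.3, 113.9] ((166.0, 115.5), (11.0, 6.0), 90.0)
[331, 110, 48, 14, 515] [355.1, 116.1] ((354.64849853515625, 116.01484680175781), (47.06526184082031, 11.442927360534668), 5.710593223571777)
[166, 171, 6, 9, 17] [168.5, 175.8] ((168.96151733398438, 175.30767822265625), (1.941450595855713, 9.429903030395508), 33.6900634765625)
[173, 174, 21, 27, 181] [185.8, 190.9] ((185.43310546875, 190.0027618408203), (12.25589370727539, 30.008371353149414), 31.32869529724121)
```

View pics/c7.png

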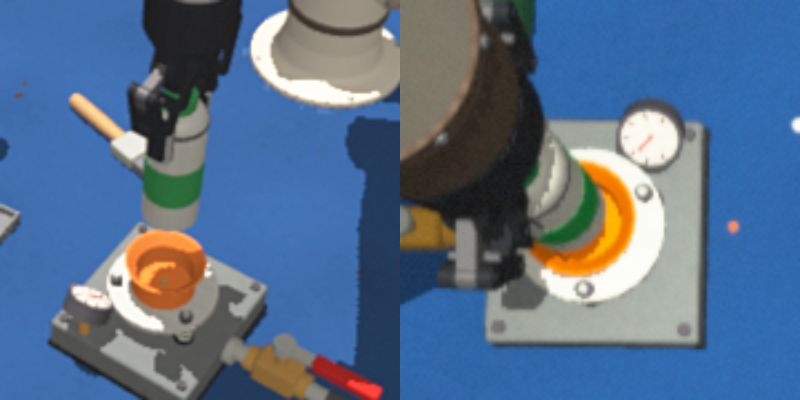

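Run:
```python
from h import *
S=get_image("scene");o=get_obs();p=o["eef_pos"];b=p[2]-.167
def axis(x,y,z0,row):
    a=[proj(S,(x,y,z0+z)) for z in(0,.15)]; return np.interp(row,[a[1][1],a[0][1]],[a[1][0],a[0][0]])
m=cv2.inRange(cv2.cvtColor(S["color"],cv2.COLOR_RGB2HSV),(50,110,50),(75,255,255))
for r in range(198,212,2):
    xs=np.nonzero(m[r,310:370])[0]+310
    print(r,xs.min(),xs.max(),(xs.min()+xs.max())/2-axis(p[0],p[1],b,r))
print("px per m y",(proj(S,(p[0],p[1]+.01,b+.04))-proj(S,(p[0],p[1],b+.04)))/.01)
# tray reference: band bbox 194/195..215 earlier, rows 197..209
print("tray ref axis cols", [axis(.5527,-.2863,.004,r) for r in(200,204,208)])
T=get_image("top"); print(proj(T,(p[0],p[1],b)),proj(T,(p[0],p[1],b+.05)))
o_=max(blobs(S,(5,120,90),(22,255,255),(300,210,370,270)),key=lambda q:q[0][4])
print(o_[0],"rim pred",[proj(S,(.5+.041*c,.058+.041*s,.108)).round(1).tolist() for c,s in((.604,-.796),(-.604,.796))])
```

```text
198 325 349 -1.0297560711258598
200 325 349 -0.8133443244275327
202 325 349 -0.5969325777292056
204 325 349 -0.3805208310308785
206 325 348 -0.6641090843324946
208 326 348 0.052302662365832475
210 329 346 0.7687144090641596
px per m y [421.96496295 212.89422958]
tray ref axis cols [np.float64(205.19085990608613), np.float64(205.95041886882524), np.float64(206.70997783156432)]
[179.97908936 186.77535917] [173.50240811 181.98253182]
[317, 223, 36, 36, 1007] rim pred [[315.5, 237.0], [353.1, 236.6]]
```

In the crop the flask hangs over the orange ring (scene crop band (172,185), ring (168,265)), and the lever lies along the pipe. The offsets are within about 2 mm. Descend into the funnel.

```bash
echo '[0,-0.002,-0.001,0.02,0,0,0,0,-0.002,-0.001,0.04,0,0,0,0,-0.002,-0.001,0.055,0,0,0,0,-0.002,-0.001,0.065,0,0,0,0,-0.002,-0.001,0.07,0,0,0,0,-0.002,-0.001,0.07,0,0,0]' > m.json && python3 -m inch m.json && echo '[0,0,0,0.004,0,0,0,0,0,0,0.008,0,0,0,0,0,0,0.012,0,0,0,0,0,0,0.016,0,0,0,0,0,0,0.02,0,0,0,0,0,0,0.02,0,0,0]' > m.json && python3 -m inch m.json
python3 -c "
from h import *
go(.5,.059,.24);print(get_obs()['torque'])"
```

```text
time_s: 9.87
eef_pos: [0.5005, 0.0592, 0.2684]
tool_rot: [3.141, -0.001, -1.577]
wrist_force: [-0.6, 0.3, -2.2]
finger_gap: 0.0514
grip_force: 74.3
time_s: 10.37
eef_pos: [0.5015, 0.0599, 0.2487]
tool_rot: [-3.139, 0.001, -1.576]
wrist_force: [3.2, 0.2, -4.0]
finger_gap: 0.0515
grip_force: 74.0
10.37 pos [0.5015 0.0599 0.2487] shift [0.0009 0.0015 0.0087] rot [-0.003  0.001 -0.006] F [ 3.2  0.2 -4. ]
[ 0.16238266 -1.42215442  0.06964792]
```

```bash
echo '[0,0,-0.001,0.003,0,0,0,0,0,-0.001,0.006,0,0,0,0,0,-0.001,0.009,0,0,0,0,0,-0.001,0.012,0,0,0,0,0,-0.001,0.015,0,0,0,0,0,-0.001,0.015,0,0,0]' > m.json && python3 -m inch m.json
echo '[0,0,0,0.002,0,0,0,0,0,0,0.004,0,0,0,0,0,0,0.006,0,0,0,0,0,0,0.008,0,0,0,0,0,0,0.008,0,0,0]' > m.json && python3 -m inch m.json 90
```

```text
time_s: 10.87
eef_pos: [0.5019, 0.0597, 0.2348]
tool_rot: [-3.14, 0.0, -1.576]
wrist_force: [-0.6, 1.7, 7.1]
finger_gap: 0.0514
grip_force: 75.1
time_s: 11.28
eef_pos: [0.502, 0.0597, 0.2277]
tool_rot: [-3.14, 0.0, -1.576]
wrist_force: [-2.5, 2.8, 10.5]
finger_gap: 0.0511
grip_force: 92.3
```

```bash
echo '[0,0,0,0.002,0,0,0,0,0,0,0.003,0,0,0,0,0,0,0.004,0,0,0,0,0,0,0.005,0,0,0,0,0,0,0.005,0,0,0]' > m.json && python3 -m inch m.json
echo '[0,0,0,0.001,0,0,0,0,0,0,0.002,0,0,0,0,0,0,0.002,0,0,0,0,0,0,0.002,0,0,0]' > m.json && python3 -m inch m.json
```

```text
time_s: 11.7
eef_pos: [0.502, 0.0597, 0.2234]
tool_rot: [-3.139, 0.0, -1.576]
wrist_force: [-3.8, 2.3, 14.4]
finger_gap: 0.0509
grip_force: 92.5
time_s: 12.03
eef_pos: [0.502, 0.0597, 0.223]
tool_rot: [-3.139, -0.0, -1.575]
wrist_force: [-6.4, 2.9, 21.0]
finger_gap: 0.051
grip_force: 93.7
```

On the stop (force climbs steeply at 0.223). Add a little push and hold for a few seconds.

```bash
echo '[0,0,0.001,0.001,0,0,0,0,0,0.001,0.001,0,0,0,0,0,0.001,0.001,0,0,0,0,0,0.001,0.001,0,0,0,0,0,0.001,0.001,0,0,0,0,0,0.001,0.001,0,0,0,0,0,0.001,0.001,0,0,0,0,0,0.001,0.001,0,0,0]' > m.json && python3 -m inch m.json
for i in 1 2 3 4 5 6 7; do echo '[0,0,0,0,0,0,0,0,0,0,0,0,0,0,0,0,0,0,0,0,0,0,0,0,0,0,0,0,0,0,0,0,0,0,0,0,0,0,0,0,0,0,0,0,0,0,0,0,0,0,0,0,0,0,0,0]' > m.json && python3 -m inch m.json | egrep 'time|pos|wrist'; done
python3 - <<'E'
from h import *
S=get_image("scene");T=get_image("top")
cv2.imwrite("pics/c8.png",np.hstack([cv2.resize(S["color"][120:320,260:460],(400,400)),cv2.resize(S["color"][140:260,140:280],(400,400))])[:,:,::-1])
E
```

```text
time_s: 12.7
eef_pos: [0.5016, 0.0598, 0.2229]
tool_rot: [-3.137, 0.0, -1.575]
wrist_force: [-6.7, 2.1, 25.6]
finger_gap: 0.0513
grip_force: 94.1
time_s: 13.37
eef_pos: [0.5016, 0.0598, 0.2229]
wrist_force: [-6.2, 3.2, 25.8]
time_s: 14.03
eef_pos: [0.5016, 0.0598, 0.2229]
wrist_force: [-6.3, 2.0, 24.2]
time_s: 14.7
eef_pos: [0.5016, 0.0598, 0.2229]
wrist_force: [-6.6, 1.9, 24.9]
time_s: 15.37
eef_pos: [0.5016, 0.0598, 0.2229]
wrist_force: [-6.9, 2.9, 25.3]
time_s: 16.03
eef_pos: [0.5016, 0.0598, 0.2229]
wrist_force: [-6.7, 1.8, 25.4]
time_s: 16.7
eef_pos: [0.5016, 0.0598, 0.2229]
wrist_force: [-7.1, 2.7, 24.8]
time_s: 17.37
eef_pos: [0.5016, 0.0598, 0.2229]
wrist_force: [-7.6, 2.7, 25.1]
```

View pics/c8.png

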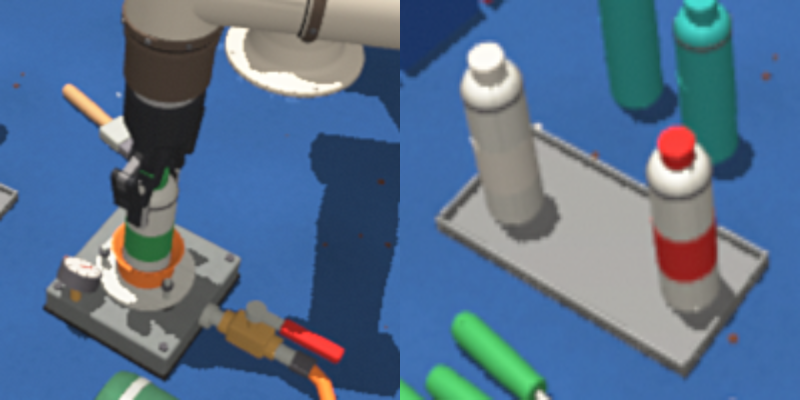

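The flask is upright in the ring, pushed down (crop (150,245)). The lever lies along the pipe (315,340), and white and red stand in the tray. The force is a steady 25 N on the stop.

```bash
python3 -c "
from cell import *
print(close_job())"
```

```text
the job is handed in; nothing more can be done
None
```

The job is handed in: the air lever is fully open, and the green flask stands in the cradle held on its stop with about 25 N, held for about 5 s before hand-in at 17 s; the red and white flasks were left standing in the tray.

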